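# Loosen the knurled ring two turns and slide the board carrier home

## Task

Free the circuit-board carrier in the blue board holder: rolling a fingertip against the black knurled ring, turn the ring counter-clockwise (seen from above) until its white mark comes round to the red pointer for the second time, and leave it lined up there. Then, with the ring left like that, push the carrier by its yellow lug along its channel, fully home against the steel end stop. Only touch and push: never grip or lift anything, leave the other things on the bench where they are, and finish clear of everything.

Things in the scene. Friction and masses are not known exactly. Their poses are not given: they have to be found in the camera images.
- fixture: Fixed blue board holder. Origin: on the table under the channel's centre line; x across the channel, y along it towards the end stop, z up. Deck: x -118 to +52, y -150 to +60 mm, top at z = 12. Rails 6 x 6 mm along y at x = -40 and +40 guide the carrier. Ring axis upright at x = -70, y = -14.
- ring (a joint): Turn of the ring, rad, growing counter-clockwise from above (loosening). At 0 (lower stop) the white mark is at the red pointer; 6.28 is its first return there, 12.57 the second, which is wanted; upper stop 18.85. Starts between 0.5 and 2.5. About 0.05 N m of dry friction; stays where left. Climbs 6 mm per turn.
- ring_center (a point): Centre of the ring's top face, 60 mm above the table at joint 0, rising 6 mm per turn. Black ring, 60 mm outer diameter, 16 mm tall (below this point), flat top, 20 upright ridges 2.5 mm high round its rim. A cream disc, 88 mm in diameter, 3 mm thick, lies right under it and rises with it, not turning.
- ring_mark (a point): The white mark on the ring's top, 27 mm from the axis; it turns with the ring.
- pointer (a point): The small red pointer on the cream disc under the ring, 37.5 mm from the ring's axis towards the holder's -x; it rises with the ring but does not turn.
- keeper_body (a joint): Height (m) of the steel keeper, tied to the ring: 0.006 per turn. A 12 mm wide bar under the disc reaches from the ring's axis across the channel; its lip, 6 mm thick at the holder's y = -14 mm, hangs before the carrier, underside 21.5 mm above the table at 0: it blocks the carrier (30 mm high) until about 1.5 turns.
- carrier: Loose black carrier with green circuit board, 70 (x) x 80 (y) x 18 mm, about 0.18 kg, on the deck between the rails. Origin: centre of its underside, 12 mm above the table; axes as the holder's. Starts at about y = -64 to -58 mm of the holder. Yellow push lug at its rear (-y) edge: 30 wide, 8 thick, top 40 mm above the underside, back flush with the rear face.
- lug_back (a point): Middle of the carrier's rear face below the lug, 20 mm above the carrier's underside: push here towards the holder's +y.
- tape: Loose roll of amber tape lying flat, 72 mm in diameter, 14 mm high; leave it alone. Origin under its centre.
- jar: Small loose jar with a black lid, 40 mm in diameter, 45 mm high; leave it alone. Origin under its centre.
- dish: Loose white ceramic dish, 64 mm in diameter, 22 mm high; leave it alone. Origin under its centre.
- driver: Loose screwdriver with amber handle, 150 mm long, lying along its x; leave it alone.
- tweezers: Loose dark steel tweezers, 125 mm long, lying along their x, 4 mm high; leave them alone.
- meter: Loose grey multimeter, 150 (x) x 75 (y) x 40 mm, lying on its back; leave it alone. Origin under its centre.
- stop_face (a point): Middle of the face of the steel end stop across the channel, 20 mm above the table, at the holder's y = +42 mm. The stop reaches 26 mm above the table. With the carrier home, the carrier's origin is 40 mm before this face.
There are look-alikes about, which are no part of the job. There is more than one size of the carrier; the one meant has the size given above.

How it is judged (in metres and radians):
On the way, in this order (a step that is already met when the one before it is completed fails the run):
1. the ring is turned out until its mark is at the pointer for the second time, the carrier not yet pushed on (value of joint ring between 12.216 and 12.916 rad and distance of carrier from where it was at the start of the episode below 0.012 m), for 0.2 s.
2. the carrier is pushed home against the end stop (y of carrier in the frame of fixture above -0.002 m), for 0.2 s.
At the end, for the whole second after the job is handed in: The ring stands within 0.35 rad (20 degrees) of the second return of its mark to the pointer (12.57 rad), and the carrier lies flat on the deck, at rest, within 4 mm of the end stop (value of joint ring between 12.216 and 12.916 rad and y of carrier in the frame of fixture between -0.002 and 0.005 m and z of carrier in the frame of fixture below 0.015 m and angle between carrier's own z axis and vertical below 0.05 rad and linear speed of carrier below 0.01 m/s); the robot touches nothing.
It fails at once if the carrier is lifted or tipped (z of carrier in the frame of fixture above 0.018 m or angle between carrier's own z axis and vertical above 0.2 rad).
It fails at once if another thing on the bench is moved (distance of any of tape, jar, dish, driver, tweezers, meter from where it was at the start of the episode above 0.015 m).
It fails at once if the ring is gripped across between the fingers (contact force between the fingers and anything else above 0.5 N and horizontal distance between the grasp point and ring_center below 0.012 m and z of the grasp point in the frame of ring_center below 0.01 m).
It fails at once if the carrier's lug is gripped between the fingers (contact force between the fingers and anything else above 0.5 N and y of the grasp point in the frame of carrier between -0.043 and -0.025 m and x of the grasp point in the frame of carrier between -0.015 and 0.015 m and z of the grasp point in the frame of carrier below 0.045 m).
It also fails if it takes over 58 s, if anything falls off the work surface, if the arm or the gripper's body presses on something with over 40 N, if the wrist force passes 120 N, or if a joint passes its speed limit or range.

## Robot

A 6-joint arm with a two-finger parallel gripper is mounted at the origin on the work surface. World frame = base frame: x ahead of the robot, y to its left, z up, the work surface at z = 0. Lengths are in mm, angles in rad, forces in N, time in s.
With the tool pointing down it reaches from about 300 to 850 mm from the base axis. Payload 4.2 kg.
Tool frame: the origin (TCP) lies midway between the tips of the shut fingers; the grasp point (between the pads) lies 19 mm behind it (robot.hold_point_z is the distance from the TCP to the grasp point, in mm); z points along the fingers, y is the direction in which the jaws open and shut (so a half turn about z gives the same grasp; the last joint's range is limited). The gripper opens to 91 mm and grips with 3 to 60 N. Pads are 32 mm wide; open, the fingers measure 118 mm over their backs; the gripper's body (76 mm by 178 mm) begins 60 mm behind the grasp point.
Start: joints at [1.277, 0.32, 1.565, -0, 1.257, -0.02], TCP at [155.477, 553.597, 213.976] pointing down, gripper open.
Joint ranges: [-3.11, 3.11], [-0.84, 2.01], [0.21, 2.61], [-1.34, 4.49], [0.05, 2.63], [-2.56, 2.56]. Speed limits (rad/s): [2.57, 2.57, 3.14, 3.14, 3.14, 3.14].

## Interface

Orientations are given as a rotation vector (axis times angle).
In Python, from workcell import get_obs, eyes, job, robot gives the robot as it stands.
- The arm moves only by the tool apply_moves, never from a script. Its arguments are lists of equal length, an entry for each row: "delta_pos": the shift along the tool's x, y, z in cm, a list of three; "yaw": the turn about the tool's z in degrees. In form: {"delta_pos": [[x, y, z], ...], "yaw": [yaw, ...]}. A call has 1 to 5 rows; each row is the pose to reach, as a shift and turn from the pose commanded when the call began, along the tool's axes at that moment; what a row does not reach only later rows make up. A row lasts 1/10 s, in which the tool goes at most 50 mm and 8.59 degrees, less where a joint would pass 70% of its speed; a pose out of reach is approached as far as the arm can. A call with a gripper value outside its range is refused whole. "jaw" is the finger opening in cm, from 0 to 9.12, set as the call begins (left out, the last holds). The fingers move at their own pace and stop on an object; "force" is the grip in N (left out, the last holds). Time passes only in rows, so rows that repeat a pose let the fingers close. It gives the time, the measured TCP pose, the force and the opening at its end, in the units of the state.
- get_obs(): the state, without advancing time (a new reading comes with each control period).
- eyes.read_camera(name): name is "scene" or "top" or "wrist"; returns the picture (420x560x3 uint8, blue, green, red); there is no depth.
- eyes.camera_model(name): a dict with "camera_matrix" (3x3 intrinsics, pixels), "rvec" (rotation vector, rad) and "tvec" (3), from world to camera coordinates, as OpenCV has them. Camera axes: x right, y down, z forward; pixel columns grow to the right and rows downward; lengths in mm; the calibration is good to about 2 mm. A picture is of the moment at which its call begins: read the wrist's pose just before it. camera_model takes no time and is no camera call; for the wrist camera it gives the pose at the moment of the call.
- job.job_done(): hands the job in, once; it reports no verdict.
The state is a dict: "time": time; "joint_positions": joint angles; "joint_vel": joint speeds; "joint_efforts": joint torques, N m; "eef_pos": TCP position; "orientation": TCP orientation; "contact_force": force on the tool from outside, world axes, zero at the start; "torque": the same for the moment, N m; "finger_gap": finger opening in mm.
Only numpy, scipy, OpenCV 4.12 (cv2) and the standard library are available. Lean on these libraries where they do the work, as an engineer would, in place of code of your own. Each camera call takes 0.05 s, during which the arm holds its last target.

## Working session

There is one attempt and no reset: what is moved stays moved. The work goes in short steps, Python scripts to look and compute and a tool call to move; the robot and the scene stay as the last step left them, time stands still between calls to the robot, and variables do not carry over. Pictures are saved under pics/ and viewed, and the job is handed in when it is done.

Besides the shell and the picture viewer there is one more tool, called after "Call:" as name(argument=value, ...) on one line, values as JSON. apply_moves: Moves the arm, as the interface text tells. Its arguments: {"type":"object","properties":{"delta_pos":{"type":"array","items":{"type":"array","items":{"type":"number"}}},"yaw":{"type":"array","items":{"type":"number"}},"jaw":{"type":"number"},"force":{"type":"number"}},"required":["delta_pos","yaw"]}

```bash
ls; mkdir -p pics; python3 - <<'E'
from workcell import get_obs, eyes, job, robot
import cv2
for n in("scene","top","wrist"):
    cv2.imwrite(f"pics/{n}0.png",eyes.read_camera(n))
    m=eyes.camera_model(n);print(n,m)
print(get_obs())
E
```

```text
pics
scene {'camera_matrix': array([[387.93821259,   0.        , 277.58911501],
       [  0.        , 387.93821259, 213.07185948],
       [  0.        ,   0.        ,   1.        ]]), 'rvec': array([ 2.03389839,  0.80781245, -0.40375288]), 'tvec': array([-476.90992664, -155.8801506 , 1108.04025987])}
top {'camera_matrix': array([[459.79152537,   0.        , 281.92557094],
       [  0.        , 459.79152537, 202.38979856],
       [  0.        ,   0.        ,   1.        ]]), 'rvec': array([ 2.16008765, -2.11707925,  0.14777301]), 'tvec': array([ 30.19738847, 582.41025297, 906.62626017])}
wrist {'camera_matrix': array([[348.51485773,   0.        , 284.90655331],
       [  0.        , 348.51485773, 217.76875079],
       [  0.        ,   0.        ,   1.        ]]), 'rvec': array([-2.30447478, -1.74913775, -0.25949095]), 'tvec': array([-574.4160971 ,  -34.71523341,  392.02111795])}
{'time': 0.15, 'joint_positions': array([ 1.27700530e+00,  3.20145633e-01,  1.56541690e+00, -1.85410893e-05,
        1.25741239e+00, -2.00220864e-02]), 'joint_vel': array([ 1.25079434e-04, -2.13780875e-03, -4.65703433e-03,  6.33091543e-04,
        5.65981846e-04,  3.97684163e-06]), 'joint_efforts': array([-5.39594457e-04, -4.12778413e+01, -2.32154632e+01,  7.25965714e-02,
        4.32524714e-02, -1.01559840e-04]), 'eef_pos': array([155.36054309, 553.20216413, 213.30605905]), 'orientation': array([-4.28657435e-01, -3.11200979e+00,  2.14878734e-03]), 'contact_force': array([ 0.58511911, -0.10954611, -0.13461868]), 'torque': array([-0.015011  ,  0.00130029, -0.02185124]), 'finger_gap': 91.35308216775596}
```

View pics/scene0.png

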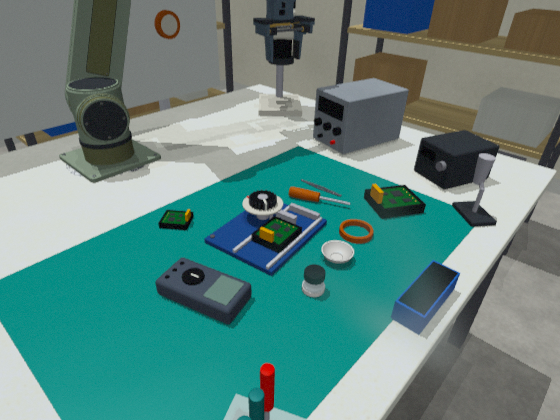

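View pics/top0.png

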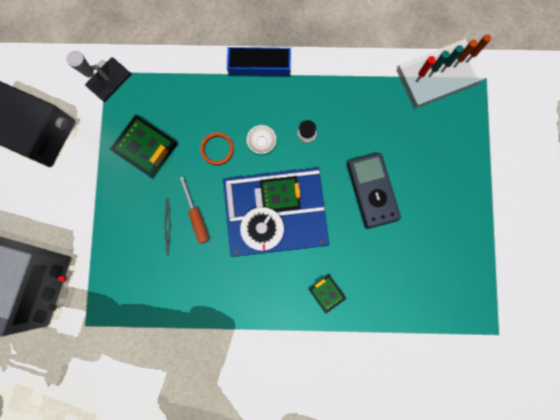

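View pics/wrist0.png

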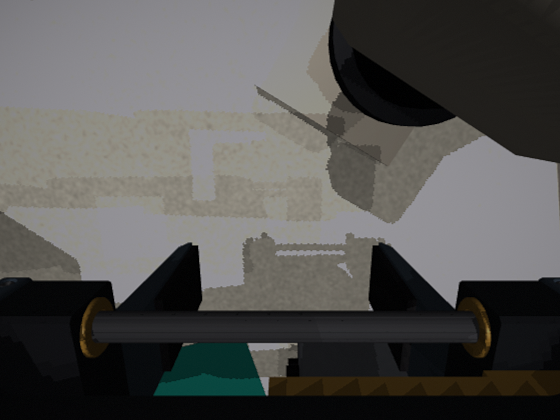

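```bash
cat > h.py <<'E'
import numpy as np, cv2
from workcell import get_obs, eyes, job, robot
def ray(n,px,z,m=None):
    m=m or eyes.camera_model(n)
    R=cv2.Rodrigues(np.array(m["rvec"]))[0];t=np.array(m["tvec"]).reshape(3)
    d=R.T@np.linalg.inv(m["camera_matrix"])@np.array([px[0],px[1],1.]);c=-R.T@t
    return c+d*(z-c[2])/d[2]
def proj(n,p,m=None):
    m=m or eyes.camera_model(n)
    return cv2.projectPoints(np.array(p,float).reshape(-1,3),np.array(m["rvec"]),np.array(m["tvec"]),m["camera_matrix"],None)[0].reshape(-1,2)
E
python3 - <<'E'
import cv2
a=cv2.imread("pics/top0.png")[150:270,200:350];cv2.imwrite("pics/topc.png",cv2.resize(a,None,fx=5,fy=5,interpolation=cv2.INTER_CUBIC))
a=cv2.imread("pics/scene0.png")[175:275,200:335];cv2.imwrite("pics/scenec.png",cv2.resize(a,None,fx=5.5,fy=5.5,interpolation=cv2.INTER_CUBIC))
E
```

```text
(no output)
```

View pics/topc.png

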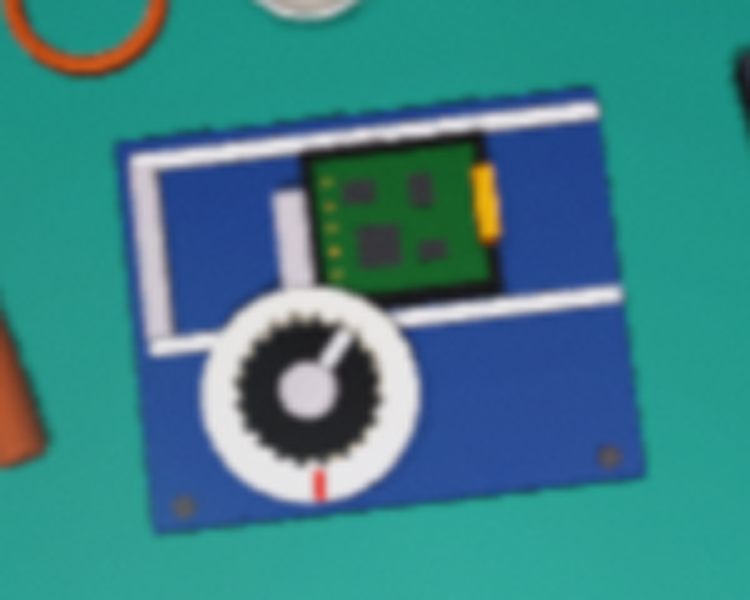

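View pics/scenec.png

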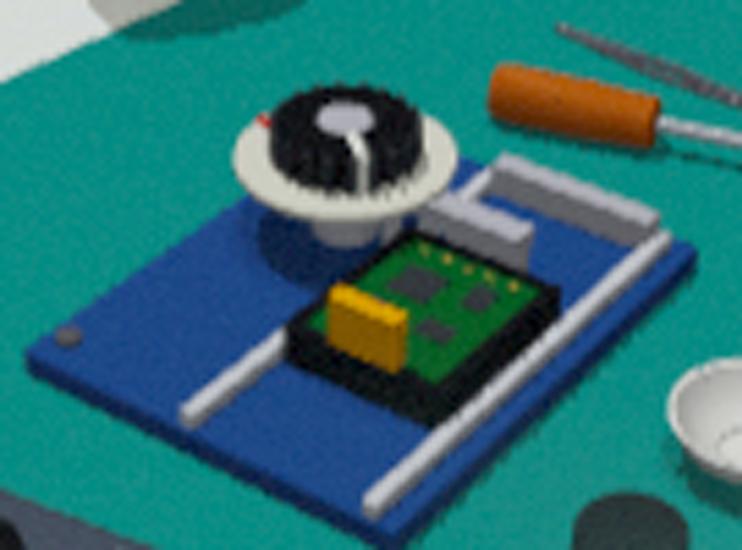

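```bash
cat >> h.py <<'E'
def fixture():
    im=cv2.imread("pics/top0.png");off=np.array([200,150])
    hsv=cv2.cvtColor(im[150:270,200:350],cv2.COLOR_BGR2HSV)
    m=cv2.inRange(hsv,(105,110,60),(125,255,255))
    c=max(cv2.findContours(m,0,2)[0],key=cv2.contourArea);c=cv2.convexHull(c)
    q=cv2.approxPolyDP(c,6,True).reshape(-1,2)+off
    return q
E
python3 - <<'E'
from h import *
q=fixture();print(q)
m=eyes.camera_model("top")
# manual corners (crop coords): TL,TR,BR,BL  -> holder (x,y): (52,60),(52,-150),(-118,-150),(-118,60)
px=np.array([[117,143],[597,88],[645,474],[155,532]])/5+[200,150]-0.4
H=np.array([[52,60],[52,-150],[-118,-150],[-118,60]],float)
W=np.array([ray("top",p,12,m)[:2] for p in px]);print(W.round(1))
A,inl=cv2.estimateAffinePartial2D(H,W);print(A,np.hypot(*A[:,0]))
Hc=H-H.mean(0);Wc=W-W.mean(0)
th=np.arctan2((Hc[:,0]*Wc[:,1]-Hc[:,1]*Wc[:,0]).sum(),(Hc*Wc).sum())
R=np.array([[np.cos(th),-np.sin(th)],[np.sin(th),np.cos(th)]]);o=W.mean(0)-R@H.mean(0)
print("th",th,"o",o,"res",(W-(H@R.T+o)).round(1))
f=lambda x,y:(R@[x,y]+o).round(1)
print("ring",f(-70,-14))
def back(px,z): return (R.T@(ray("top",px,z,m)[:2]-o)).round(1)
cr=lambda u,v:np.array([u,v])/5+[200,150]-0.4
print("ringpix",back(cr(308,390),61),"mark",back(cr(338,347),61),"ptr",back(cr(320,487),46))
print("carrier corners",[back(cr(*p),30) for p in [(303,156),(483,133),(500,293),(318,307)]])
print("lug",back(cr(484,204),52))
for nm,p,z in [("large",[(110,146),(141,115),(177,144),(148,177)],30),("small",[(309,290),(330,275),(346,294),(326,311)],14)]:
    w=[ray("top",x,z,m)[:2] for x in p];print(nm,[round(float(np.hypot(*(w[i]-w[(i+1)%4])))) for i in range(4)])
for nm,p,z in [("driver",(200,225),15),("drvend",(182,180),5),("tape",(217,148),14),("dish",(261,140),22),("jar",(307,130),45),("meter",(374,190),40),("tw",(168,225),4)]:
    print(nm,ray("top",p,z,m).round(),back(p,z))
E
```

```text
[[317 168]
 [328 243]
 [232 255]
 [224 179]]
[[636.7 170.5]
 [664.8 -36.1]
 [498.9 -57.8]
 [470.4 147.8]]
[[ 9.79771767e-01 -1.33029689e-01  5.94072596e+02]
 [ 1.33029689e-01  9.79771767e-01  1.04555748e+02]] 0.9887616567858456
th 0.13495097907076814 o [594.37204877 105.10677318] res [[-1.1 -1.1]
 [-1.2  0.4]
 [ 1.3  1.6]
 [ 1.1 -0.9]]
ring [526.9  81.8]
ringpix [-69.9 -13.5] mark [-53.9 -27.4] ptr [-108.2  -13.5]
carrier corners [array([ 32.1, -20.7]), array([ 33.1, -97.4]), array([-35.5, -96.4]), array([-32.6, -20. ])]
lug [ -1.  -93.3]
large [94, 103, 93, 109]
small [54, 51, 54, 55]
driver [534. 215.  15.] [-44.9 116.8]
drvend [632. 260.   5.] [ 58.7 148.8]
tape [703. 186.  14.] [118.5  65.4]
dish [720.  90.  22.] [122.8 -31.7]
jar [737.  -8.  45.] [ 126.3 -131.2]
meter [ 612. -149.   40.] [ -16.7 -254.1]
tw [534. 286.   4.] [-35.6 187. ]
```

```bash
cat >> h.py <<'E'
th=0.13495;o=np.array([594.37,105.11]);Rh=np.array([[np.cos(th),-np.sin(th)],[np.sin(th),np.cos(th)]])
def toH(p): return Rh.T@(np.array(p)[:2]-o)
def st():
    s=get_obs();R=cv2.Rodrigues(s["orientation"])[0];h=toH(s["eef_pos"])
    a=np.degrees(np.arctan2(R[1,1],R[0,1]))-90-np.degrees(th)
    f=s["contact_force"];fh=Rh.T@f[:2]
    print("t",round(s["time"],2),"H",h.round(2),"z",s["eef_pos"][2].round(2),"yaw off holder(ccw)",a.round(2),"F holder",fh.round(1),f[2].round(1),"M",s["torque"].round(2),"gap",round(s["finger_gap"],1),"j",s["joint_positions"].round(2))
    return s,R
E
python3 - <<'E'
from h import *
s,R=st()
W=np.array([*(Rh@[-60,51]+o),110]);print(W,(R.T@(W-np.array([155.477,553.597,213.976]))).round(1))
E
```

```text
t 0.15 H [-374.73  503.08] z 213.31 yaw off holder(ccw) -23.42 F holder [ 0.6 -0.2] -0.1 M [-0.02  0.   -0.02] gap 91.4 j [ 1.28  0.32  1.57 -0.    1.26 -0.02]
[528.05393738 147.57386509 110.        ] [-468.5 -290.   104.4]
```

Call:
apply_moves(delta_pos=[[-4.0, -2.5, 0.6], [-8.0, -5.0, 1.2], [-12.0, -7.5, 1.8], [-16.0, -10.0, 2.4], [-20.0, -12.4, 3.0]], yaw=[-5, -10, -15, -20, -23.4], jaw=0, force=20)

```text
time: 0.65
eef_pos: [315.3, 378.5, 183.6]
orientation: [0.217, -3.134, 0.0]
contact_force: [1.6, 0.2, 0.5]
finger_gap: 54.1
```

```bash
python3 -c "
from h import *
st()"
```

```text
t 0.65 H [-239.8   308.43] z 183.62 yaw off holder(ccw) 0.18 F holder [ 1.6 -0. ] 0.5 M [0.07 0.   0.03] gap 54.1 j [ 0.85  0.21  1.79 -0.    1.13 -0.86]
```

Call:
apply_moves(delta_pos=[[-2.6, -3.7, 0.8], [-5.2, -7.4, 1.6], [-7.8, -11.1, 2.4], [-10.4, -14.8, 3.2], [-13, -18.5, 4.0]], yaw=[0, 0, 0, 0, 0])

```text
time: 1.15
eef_pos: [469.1, 212.7, 143.6]
orientation: [0.211, -3.134, -0.0]
contact_force: [1.4, -0.6, 0.8]
finger_gap: 13.9
```

Call:
apply_moves(delta_pos=[[-2.5, -3.6, 1.0], [-5.0, -7.2, 3.4], [-5.0, -7.2, 3.4]], yaw=[0, 0, 0])

```text
time: 1.45
eef_pos: [528.6, 145.7, 107.0]
orientation: [0.203, -3.131, 0.003]
contact_force: [-0.8, 1.1, -0.8]
finger_gap: 0.3
```

```bash
python3 -c "
from h import *
st()
for n in('top','scene','wrist'): cv2.imwrite('pics/'+n+'1.png',eyes.read_camera(n))
c=lambda n,a,b,cc,d:cv2.resize(cv2.imread('pics/'+n+'1.png')[a:b,cc:d],(390,300))
cv2.imwrite('pics/m1.png',np.hstack([c('scene',130,280,165,360),c('wrist',0,420,0,560)]))
"
```

```text
t 1.45 H [-59.68  49.04] z 106.96 yaw off holder(ccw) -0.3 F holder [-0.7  1.2] -0.8 M [ 0.07  0.06 -0.  ] gap 0.3 j [ 0.25  0.37  1.78 -0.    1.   -1.45]
```

View pics/m1.png

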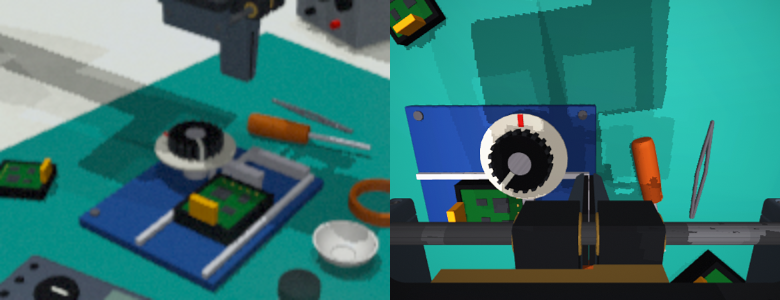

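Call:
apply_moves(delta_pos=[[0, 0.1, 2.7], [0, 0.1, 5.4], [0, -0.9, 5.4], [0, -1.5, 5.4], [0, -1.5, 5.4]], yaw=[0, 0, 0, 0, 0])

```text
time: 2.1
eef_pos: [530.3, 134.7, 57.7]
orientation: [-0.211, 3.131, 0.001]
contact_force: [0.5, -0.1, 0.8]
finger_gap: 0.5
```

```bash
python3 -c "
from h import *
st()"
```

```text
t 2.1 H [-59.48  37.91] z 57.7 yaw off holder(ccw) -0.03 F holder [ 0.4 -0.2] 0.8 M [ 0.05 -0.   -0.  ] gap 0.5 j [ 0.23  0.42  1.85 -0.    0.87 -1.48]
```

Call:
apply_moves(delta_pos=[[0, 0, 0.3], [0, 0, 0.3]], yaw=[0, 0])

```text
time: 2.3
eef_pos: [529.7, 134.9, 53.6]
orientation: [-0.211, 3.133, 0.001]
contact_force: [-0.0, -0.7, 0.1]
finger_gap: 0.4
```

```bash
python3 -c "
from h import *
st()"
```

```text
t 2.3 H [-60.1   38.25] z 53.63 yaw off holder(ccw) -0.03 F holder [-0.1 -0.7] 0.1 M [ 0.01  0.06 -0.04] gap 0.4 j [ 0.23  0.43  1.85  0.    0.86 -1.48]
```

Call:
apply_moves(delta_pos=[[0, -0.3, 0], [0, -0.6, 0], [0, -0.75, 0], [0, -0.9, 0]], yaw=[0, 0, 0, 0])

```text
time: 2.7
eef_pos: [530.6, 125.6, 53.0]
orientation: [-0.211, 3.134, 0.0]
contact_force: [0.1, 0.7, 0.2]
finger_gap: 0.3
```

```bash
python3 -c "
from h import *
st()"
```

```text
t 2.7 H [-60.39  28.89] z 52.98 yaw off holder(ccw) -0.04 F holder [0.2 0.6] 0.2 M [0.05 0.01 0.02] gap 0.3 j [ 0.21  0.43  1.85  0.    0.86 -1.49]
```

Call:
apply_moves(delta_pos=[[0, -0.2, 0], [0, -0.4, 0], [0, -0.4, 0]], yaw=[0, 0, 0])

```text
time: 3.0
eef_pos: [531.0, 122.9, 53.0]
orientation: [0.209, -3.135, -0.004]
contact_force: [-0.6, 4.1, -0.3]
finger_gap: 0.7
```

```bash
python3 -c "
from h import *
st()
w=eyes.read_camera('wrist');cv2.imwrite('pics/w2.png',w)
cv2.imwrite('pics/w2c.png',cv2.resize(w[120:320,80:340],None,fx=3,fy=3))
"
```

```text
t 3.0 H [-60.39  26.18] z 52.95 yaw off holder(ccw) -0.11 F holder [0.  4.2] -0.3 M [ 0.86  0.09 -0.07] gap 0.7 j [ 0.2   0.43  1.85  0.    0.86 -1.5 ]
```

View pics/w2.png

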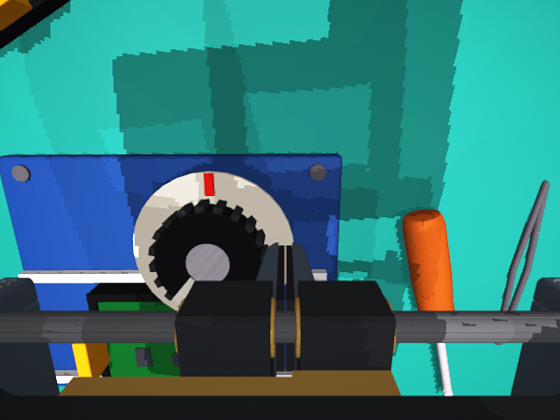

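```bash
cat > plan.py <<'E'
import numpy as np
a,b,R=16.,10.2,26.5   # commanded R (3.5 mm inside)
def path(s):
    # start on +y side at u=+a ; CCW
    segs=[]
    L=[2*a,R*np.pi/2,2*b,R*np.pi/2,2*a,R*np.pi/2,2*b,R*np.pi/2]
    s=s%sum(L);i=0
    while s>L[i]: s-=L[i];i+=1
    if i==0: return a-s,R+b
    if i==2: return -(R+a),b-s
    if i==4: return -a+s,-(R+b)
    if i==6: return R+a,-b+s
    phi=[np.pi/2,np.pi,1.5*np.pi,2*np.pi][i//2]+s/R
    cx,cy=[(-a,b),(-a,-b),(a,-b),(a,b)][i//2]
    return R*np.cos(phi)+cx,R*np.sin(phi)+cy
tot=4*(a+b)+2*np.pi*R
def rows(s0,n,ds,u0=None,zr=0.0335):
    p0=np.array(path(s0)) if u0 is None else np.array(u0)
    print("s end",s0+n*ds)
    print([[round(float(-(q-p0)[0]/10),2),round(float((q-p0)[1]/10),2),round(-zr*ds*(k+1)/10,2)] for k in range(n) for q in [np.array(path(s0+ds*(k+1)))]])
E
python3 -c "
from plan import *
print(tot)
rows(6.4,5,6,(9.6,38.9))
for k in range(1,4): rows(6.4+30*k,5,6)"
```

```text
271.30441064025905
s end 36.4
[[0.6, -0.22, -0.02], [1.2, -0.22, -0.04], [1.8, -0.22, -0.06], [2.4, -0.22, -0.08], [3.0, -0.26, -0.1]]
s end 66.4
[[0.58, -0.17, -0.02], [1.1, -0.46, -0.04], [1.54, -0.86, -0.06], [1.89, -1.35, -0.08], [2.11, -1.9, -0.1]]
s end 96.4
[[0.1, -0.59, -0.02], [0.1, -1.19, -0.04], [0.1, -1.79, -0.06], [0.1, -2.39, -0.08], [0.09, -2.99, -0.1]]
s end 126.4
[[-0.12, -0.59, -0.02], [-0.37, -1.13, -0.04], [-0.73, -1.61, -0.06], [-1.2, -1.99, -0.08], [-1.73, -2.25, -0.1]]
```

Call:
apply_moves(delta_pos=[[0.6, -0.22, -0.02], [1.2, -0.22, -0.04], [1.8, -0.22, -0.06], [2.4, -0.22, -0.08], [3.0, -0.26, -0.1]], yaw=[0, 0, 0, 0, 0])

```text
time: 3.55
eef_pos: [502.6, 118.4, 54.2]
orientation: [-0.209, 3.132, 0.009]
contact_force: [0.1, 12.3, -1.7]
finger_gap: 0.5
```

```bash
python3 -c "
from h import *
st()
w=eyes.read_camera('wrist');cv2.imwrite('pics/w3.png',w)
"
```

```text
t 3.55 H [-89.11  25.47] z 54.25 yaw off holder(ccw) -0.1 F holder [ 1.7 12.1] -1.7 M [2.27 0.11 0.2 ] gap 0.5 j [ 0.21  0.39  1.92  0.01  0.83 -1.5 ]
```

View pics/w3.png

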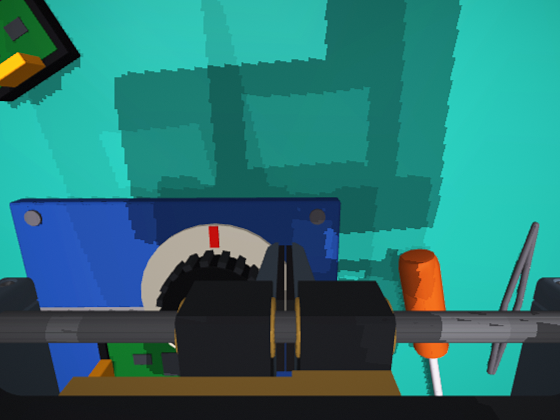

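```bash
cat > look.py <<'E'
from h import *
import sys
k=sys.argv[1]
a=cv2.resize(eyes.read_camera('top')[180:270,215:315],(400,360),interpolation=2)
b=cv2.resize(eyes.read_camera('scene')[170:260,215:315],(400,360),interpolation=2)
cv2.imwrite('pics/l%s.png'%k,np.hstack([a,b]));st()
E
python3 look.py 3
```

```text
t 3.7 H [-90.75  25.29] z 54.16 yaw off holder(ccw) -0.1 F holder [-1.1 12. ] 0.4 M [2.12 0.5  0.21] gap 0.4 j [ 0.21  0.39  1.92  0.01  0.83 -1.5 ]
```

View pics/l3.png

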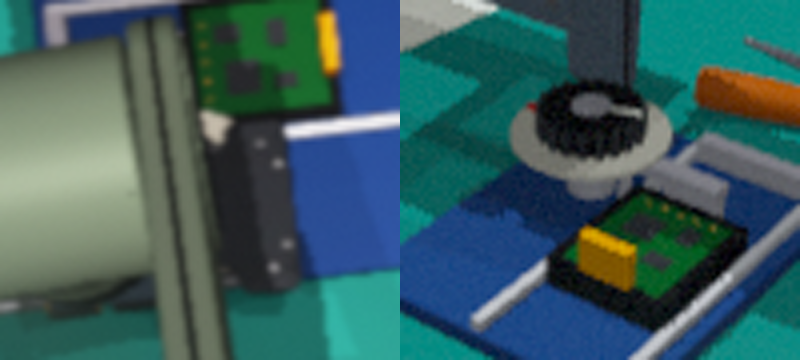

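Call:
apply_moves(delta_pos=[[0.58, -0.17, -0.02], [1.1, -0.46, -0.04], [1.54, -0.86, -0.06], [1.89, -1.35, -0.08], [2.11, -1.9, -0.1]], yaw=[0, 0, 0, 0, 0])

```text
time: 4.2
eef_pos: [479.5, 94.3, 54.7]
orientation: [0.21, -3.127, -0.002]
contact_force: [-7.2, 3.9, 5.8]
finger_gap: 0.5
```

```bash
cat > ang.py <<'E'
from h import *
import sys
# usage: ang.py tag ztop_guess
k,zt=sys.argv[1],float(sys.argv[2])
im=eyes.read_camera('scene');st()
x0,y0=215,160
cv2.imwrite('pics/a%s.png'%k,cv2.resize(im[160:260,215:325],None,fx=6,fy=6,interpolation=2))
c=np.array([*(Rh@[-70,-14]+o),zt]);m=eyes.camera_model('scene')
# unwarp ring top plane to 8px/mm map in holder axes (view only): sample circle r=20..29
best=[]
g=cv2.cvtColor(im,cv2.COLOR_BGR2GRAY).astype(np.float32)
angs=np.radians(np.arange(0,360,3))
for A in angs:
    v=[]
    for r in (18,20,22,24,26):
        hx,hy=-np.cos(A)*r,-np.sin(A)*r   # joint angle A from -x ccw
        p=np.array([*(c[:2]+Rh@[hx,hy]),zt]);q=proj('scene',p,m)[0]
        v.append(cv2.getRectSubPix(g,(1,1),(float(q[0]),float(q[1])))[0,0])
    best.append(np.mean(v))
best=np.array(best)
i=np.argsort(-best)[:8];print("peaks deg",[(int(j*3),int(best[j])) for j in i],"median",int(np.median(best)))
E
python3 ang.py 4 66
```

```text
t 4.25 H [-115.61    3.75] z 54.75 yaw off holder(ccw) -0.03 F holder [-6.3  3.7] 6.5 M [ 0.51  1.32 -0.04] gap 0.8 j [ 0.17  0.35  1.97  0.    0.82 -1.54]
peaks deg [(264, 133), (267, 130), (261, 124), (270, 115), (258, 104), (273, 94), (255, 79), (276, 70)] median 13
```

View pics/a4.png

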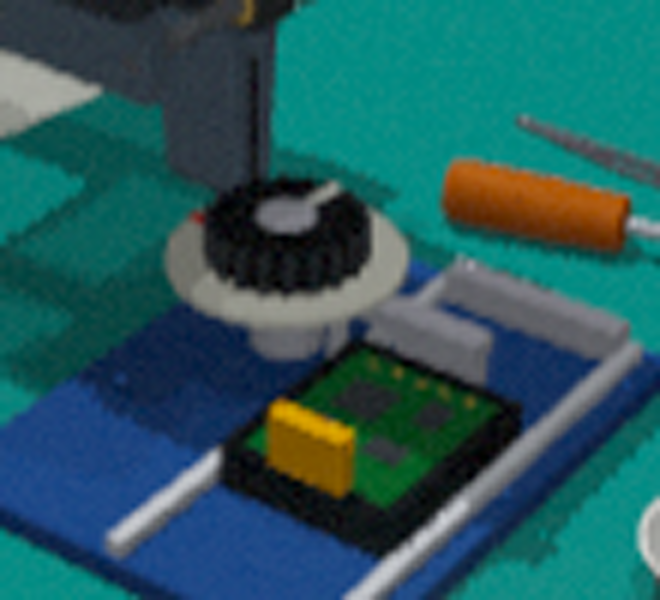

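Call:
apply_moves(delta_pos=[[0.1, -0.59, -0.12], [0.1, -1.19, -0.24], [0.1, -1.79, -0.26], [0.1, -2.39, -0.28], [0.09, -2.99, -0.3]], yaw=[0, 0, 0, 0, 0])

```text
time: 4.75
eef_pos: [482.3, 63.3, 57.0]
orientation: [0.211, -3.125, 0.0]
contact_force: [-6.3, 1.7, 1.4]
finger_gap: 0.3
```

```bash
python3 ang.py 5 66
```

```text
t 4.8 H [-116.44  -27.24] z 57.02 yaw off holder(ccw) 0.01 F holder [-7.1 -0.7] 0.8 M [-0.12  1.28 -0.03] gap 0.5 j [ 0.11  0.35  1.98 -0.    0.83 -1.6 ]
peaks deg [(324, 109), (321, 105), (327, 98), (318, 92), (330, 76), (315, 75), (312, 53), (333, 46)] median 13
```

Call:
apply_moves(delta_pos=[[-0.12, -0.59, -0.02], [-0.37, -1.13, -0.04], [-0.73, -1.61, -0.06], [-1.2, -1.99, -0.08], [-1.73, -2.25, -0.1]], yaw=[0, 0, 0, 0, 0])

```text
time: 5.3
eef_pos: [505.4, 42.5, 58.3]
orientation: [0.212, -3.131, 0.003]
contact_force: [-2.8, -3.0, -0.4]
finger_gap: 0.5
```

```bash
python3 ang.py 6 67; python3 -c "
from plan import *
for k in range(4,8): rows(6.4+30*k,5,6)"
```

```text
t 5.35 H [-94.94 -50.44] z 58.54 yaw off holder(ccw) 0.02 F holder [-1.7 -4.8] -2.2 M [-0.83  0.45 -0.04] gap 0.3 j [ 0.06  0.37  1.93 -0.    0.84 -1.64]
peaks deg [(24, 93), (21, 91), (18, 89), (27, 86), (15, 86), (12, 76), (30, 73), (9, 61)] median 14
s end 156.4
[[-0.58, -0.14, -0.02], [-1.18, -0.16, -0.04], [-1.78, -0.16, -0.06], [-2.38, -0.16, -0.08], [-2.98, -0.16, -0.1]]
s end 186.4
[[-0.6, 0.0, -0.02], [-1.2, 0.0, -0.04], [-1.79, 0.09, -0.06], [-2.35, 0.3, -0.08], [-2.85, 0.64, -0.1]]
s end 216.4
[[-0.41, 0.44, -0.02], [-0.71, 0.96, -0.04], [-0.88, 1.53, -0.06], [-0.93, 2.13, -0.08], [-0.93, 2.73, -0.1]]
s end 246.4
[[-0.0, 0.6, -0.02], [-0.0, 1.2, -0.04], [0.04, 1.8, -0.06], [0.21, 2.37, -0.08], [0.51, 2.89, -0.1]]
```

View pics/a6.png

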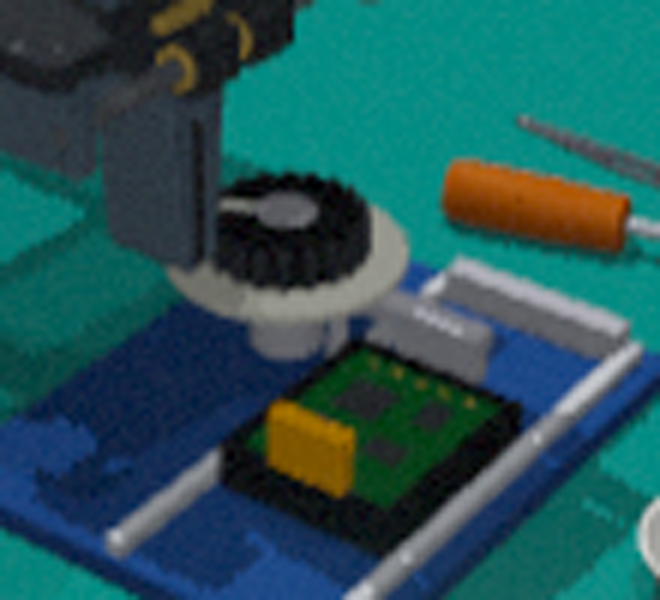

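Call:
apply_moves(delta_pos=[[-0.58, -0.14, -0.02], [-1.18, -0.16, -0.04], [-1.78, -0.16, -0.06], [-2.38, -0.16, -0.08], [-2.98, -0.16, -0.1]], yaw=[0, 0, 0, 0, 0])

```text
time: 5.85
eef_pos: [536.8, 45.0, 59.8]
orientation: [0.213, -3.134, 0.004]
contact_force: [-1.3, -4.9, -1.8]
finger_gap: 0.3
```

```bash
python3 ang.py 7 67.5
```

```text
t 5.9 H [-63.69 -51.72] z 59.97 yaw off holder(ccw) 0.03 F holder [ 0.4 -4.6] -1.8 M [-0.87  0.13  0.03] gap 0.4 j [ 0.06  0.41  1.86 -0.    0.87 -1.64]
peaks deg [(9, 56), (6, 56), (12, 55), (3, 55), (81, 55), (15, 55), (78, 55), (60, 55)] median 33
```

View pics/a7.png

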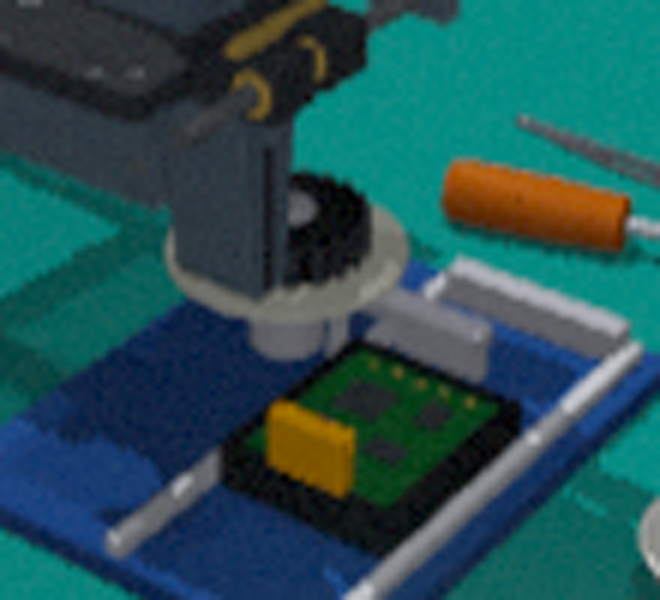

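Call:
apply_moves(delta_pos=[[-0.6, 0.15, -0.02], [-1.2, 0.2, -0.04], [-1.79, 0.29, -0.06], [-2.35, 0.5, -0.08], [-2.85, 0.84, -0.1]], yaw=[0, 0, 0, 0, 0])

```text
time: 6.4
eef_pos: [564.8, 57.9, 61.1]
orientation: [-0.211, 3.132, -0.001]
contact_force: [0.5, -5.1, -0.4]
finger_gap: 0.5
```

```bash
python3 ang.py 8 68; python3 -c "
from h import *
w=eyes.read_camera('wrist');cv2.imwrite('pics/w8.png',w)
"
```

```text
t 6.45 H [-34.66 -41.9 ] z 61.31 yaw off holder(ccw) -0.01 F holder [ 1.5 -2.4] -1.4 M [-0.55 -0.23  0.1 ] gap 0.4 j [ 0.08  0.45  1.79 -0.    0.9  -1.62]
peaks deg [(9, 57), (6, 57), (12, 57), (267, 56), (3, 56), (270, 56), (264, 55), (339, 55)] median 52
```

View pics/a8.png

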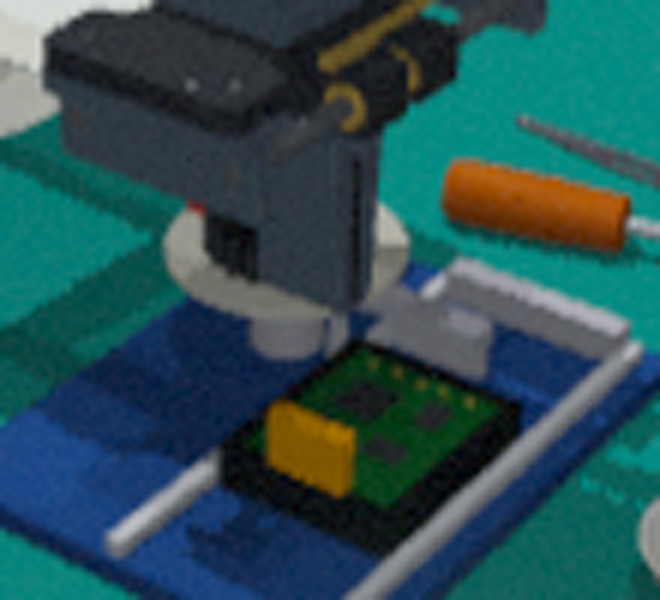

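View pics/w8.png

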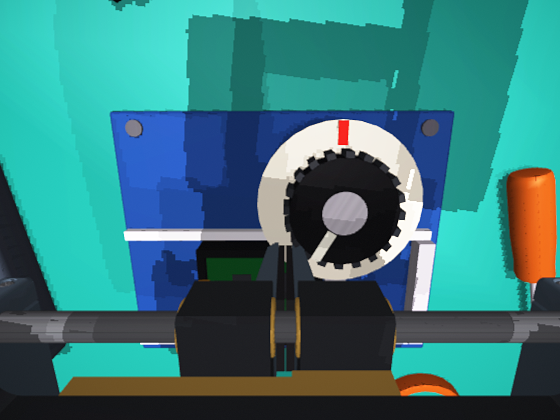

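Call:
apply_moves(delta_pos=[[-0.34, 0.44, -0.02], [-0.58, 0.96, -0.04], [-0.7, 1.53, -0.06], [-0.73, 2.13, -0.08], [-0.73, 2.73, -0.08]], yaw=[0, 0, 0, 0, 0])

```text
time: 7.0
eef_pos: [572.2, 87.2, 63.1]
orientation: [-0.211, 3.123, 0.0]
contact_force: [10.0, -2.6, -3.3]
finger_gap: 0.4
```

```bash
python3 -c "
from h import *
st();w=eyes.read_camera('wrist');cv2.imwrite('pics/w9.png',w)
"
```

```text
t 7.0 H [-24.38 -14.79] z 63.14 yaw off holder(ccw) 0.0 F holder [ 9.6 -3.9] -3.3 M [-0.55 -1.85  0.13] gap 0.4 j [ 0.13  0.45  1.77 -0.    0.91 -1.57]
```

View pics/w9.png

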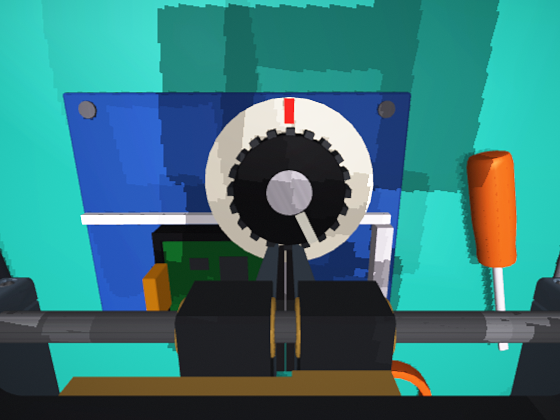

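Call:
apply_moves(delta_pos=[[0.0, 0.6, 0], [0.0, 1.2, 0], [0.04, 1.8, 0], [0.21, 2.37, 0], [0.51, 2.85, 0]], yaw=[0, 0, 0, 0, 0])

```text
time: 7.55
eef_pos: [561.9, 116.2, 63.6]
orientation: [-0.21, 3.125, 0.005]
contact_force: [3.9, 1.7, 1.9]
finger_gap: 0.2
```

```bash
python3 -c "
from h import *
st();w=eyes.read_camera('wrist');cv2.imwrite('pics/w10.png',w)
from plan import *
for k in (8,9,10): rows(6.4+30*k,5,6)
"
```

```text
t 7.55 H [-30.69  15.33] z 63.56 yaw off holder(ccw) -0.05 F holder [4.  1.1] 1.9 M [ 0.27 -0.72 -0.02] gap 0.2 j [ 0.18  0.45  1.78  0.    0.9  -1.52]
s end 276.4
[[0.41, 0.44, -0.02], [0.9, 0.78, -0.04], [1.46, 1.0, -0.06], [2.05, 1.09, -0.08], [2.65, 1.09, -0.1]]
s end 306.4
[[0.6, 0.0, -0.02], [1.2, 0.0, -0.04], [1.8, 0.0, -0.06], [2.4, 0.0, -0.08], [3.0, -0.02, -0.1]]
s end 336.4
[[0.58, -0.14, -0.02], [1.12, -0.4, -0.04], [1.58, -0.78, -0.06], [1.95, -1.25, -0.08], [2.21, -1.79, -0.1]]
```

View pics/w10.png

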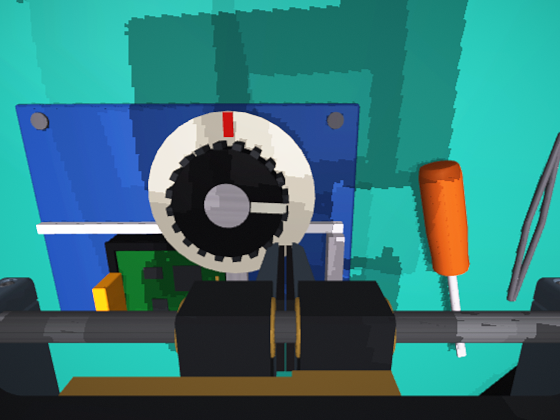

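Call:
apply_moves(delta_pos=[[0.38, 0.36, 0], [0.85, 0.63, -0.02], [1.4, 0.82, -0.04], [2.0, 0.9, -0.06], [2.6, 0.9, -0.08]], yaw=[0, 0, 0, 0, 0])

```text
time: 8.1
eef_pos: [532.8, 122.7, 64.0]
orientation: [-0.208, 3.13, 0.009]
contact_force: [2.0, 7.8, 2.7]
finger_gap: 0.1
```

```bash
python3 ang.py 11 71.5;python3 -c "
from h import *
w=eyes.read_camera('wrist');cv2.imwrite('pics/w11.png',w)
"
```

```text
t 8.15 H [-60.14  25.73] z 63.86 yaw off holder(ccw) -0.15 F holder [0.3 9.1] 4.0 M [ 1.46 -0.11 -0.07] gap 0.3 j [ 0.2   0.41  1.84  0.01  0.88 -1.51]
peaks deg [(324, 108), (327, 101), (321, 101), (318, 83), (330, 82), (315, 63), (333, 51), (312, 43)] median 11
```

View pics/w11.png

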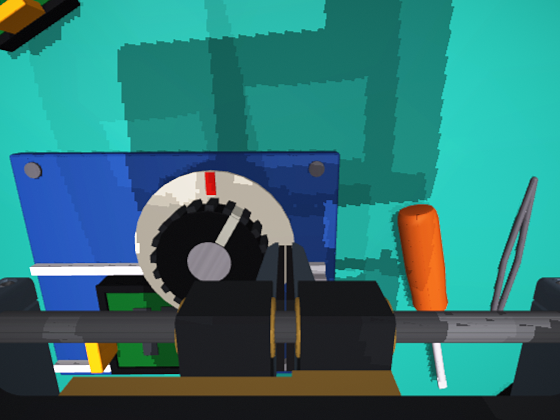

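View pics/a11.png

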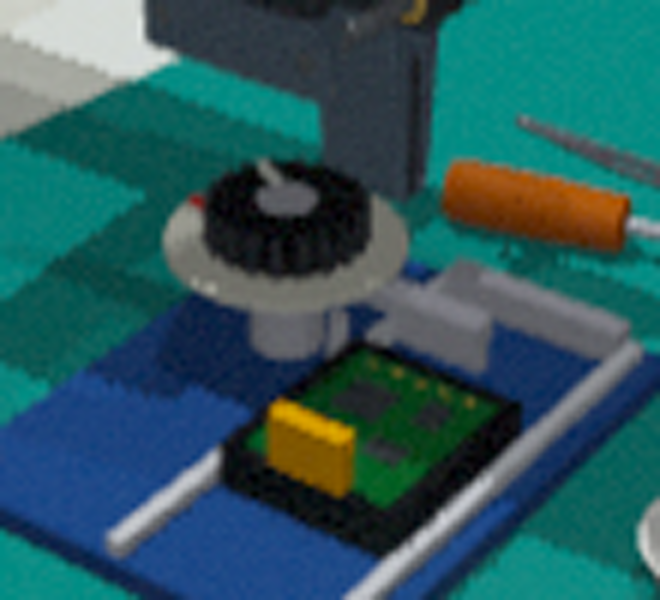

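Call:
apply_moves(delta_pos=[[0.5, 0, 0], [1.0, 0, 0], [1.5, 0, 0], [1.7, 0, 0]], yaw=[0, 0, 0, 0])

```text
time: 8.6
eef_pos: [515.2, 120.4, 63.9]
orientation: [-0.208, 3.131, 0.009]
contact_force: [1.4, 8.7, 3.8]
finger_gap: 0.6
```

```bash
python3 ang.py 12 72;python3 -c "
from h import *
w=eyes.read_camera('wrist');cv2.imwrite('pics/w12.png',w)
"
```

```text
t 8.65 H [-76.62  25.8 ] z 63.89 yaw off holder(ccw) -0.13 F holder [1.2 8.1] 3.8 M [ 1.59 -0.12  0.04] gap 0.3 j [ 0.2   0.39  1.88  0.01  0.87 -1.5 ]
peaks deg [(354, 98), (357, 96), (351, 92), (0, 86), (348, 82), (3, 70), (345, 69), (342, 53)] median 12
```

View pics/w12.png

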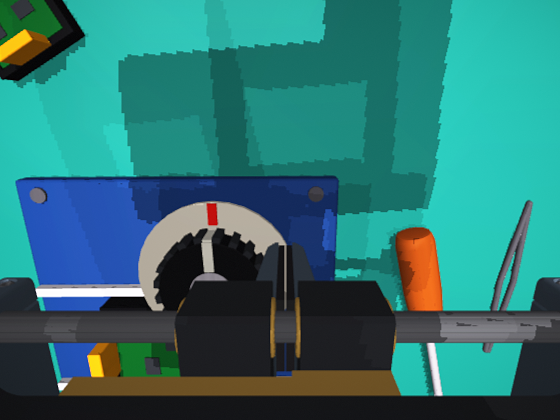

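View pics/a12.png

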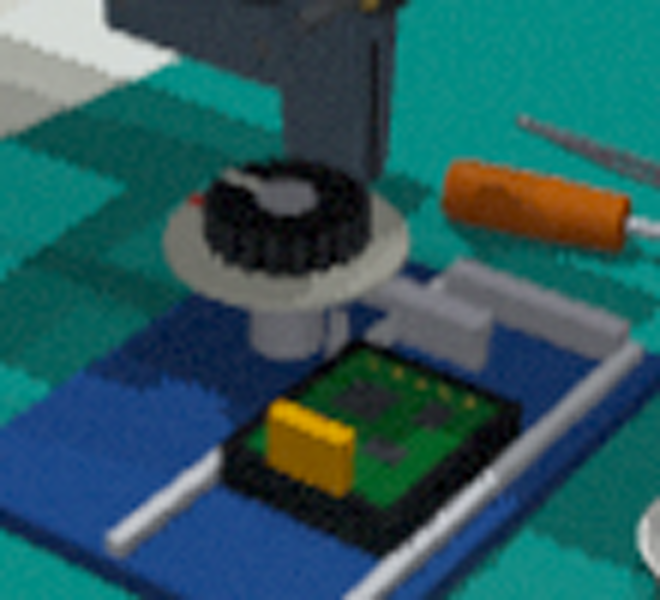

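Call:
apply_moves(delta_pos=[[0, 1.5, 0], [0, 3.0, 0], [0, 3.0, -2.5], [0, 3.0, -6.0], [0, 3.0, -6.0]], yaw=[0, 0, 0, 0, 0])

```text
time: 9.2
eef_pos: [512.5, 148.8, 126.3]
orientation: [-0.212, 3.127, 0.003]
contact_force: [0.5, 0.2, 0.6]
finger_gap: 0.3
```

```bash
python3 ang.py 13 72;python3 -c "
from h import *
m=eyes.camera_model('wrist')
w=eyes.read_camera('wrist');cv2.imwrite('pics/w13.png',w)
"
```

```text
t 9.25 H [-76.63  53.94] z 124.23 yaw off holder(ccw) 0.03 F holder [-0.7 -0.8] -0.6 M [ 0.11 -0.    0.04] gap 0.5 j [ 0.26  0.33  1.8   0.    1.01 -1.45]
peaks deg [(354, 99), (357, 97), (351, 94), (0, 87), (348, 84), (3, 71), (345, 70), (342, 55)] median 13
```

View pics/w13.png

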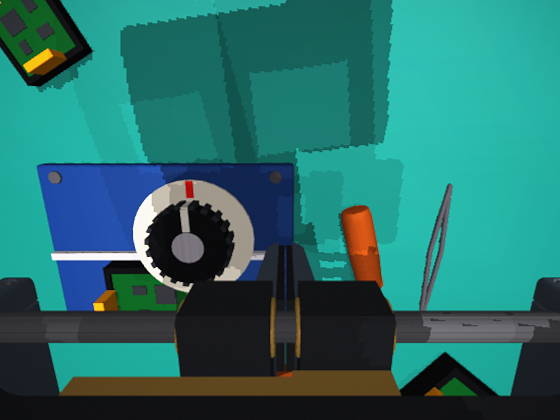

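```bash
python3 - <<'E'
from h import *
w=cv2.imread('pics/w13.png');cv2.imwrite('pics/w13c.png',cv2.resize(w[170:300,120:270],None,fx=4.5,fy=4.5,interpolation=cv2.INTER_CUBIC))
hsv=cv2.cvtColor(w,cv2.COLOR_BGR2HSV)
h=lambda p,z:toH(ray('wrist',p,z))
c=h((188,247),72);
for p in [(184,207),(185,215),(186,225)]:
    d=h(p,72)-c;print(d.round(1),np.degrees(np.arctan2(-d[1],-d[0])).round(1))
print(c,h((189,188),57))
E
```

```text
[-28.3  -0.4] 0.8
[-22.8  -0.2] 0.4
[-15.8  -0.1] 0.3
[-71.37385967 -12.78041304] [-109.17305779  -13.06858646]
```

View pics/w13c.png

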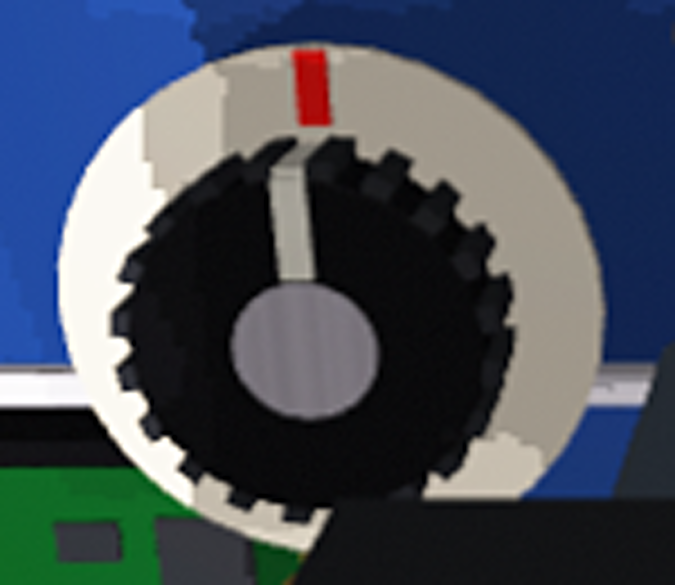

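Call:
apply_moves(delta_pos=[[-1.5, -3.8, 0], [-3.1, -7.6, 0], [-4.6, -11.4, 0], [-6.2, -15.2, 0], [-7.7, -19.0, 0]], yaw=[0, 0, 0, 0, 0])

```text
time: 9.8
eef_pos: [611.6, -31.9, 120.5]
orientation: [0.211, -3.131, -0.001]
contact_force: [-0.5, 0.7, 0.6]
finger_gap: 0.3
```

Call:
apply_moves(delta_pos=[[0, 0, 0], [0, 0, 3], [0, 0, 6], [0, 0, 6]], yaw=[0, 0, 0, 0])

```text
time: 10.2
eef_pos: [607.4, -30.0, 57.2]
orientation: [0.211, -3.122, -0.003]
contact_force: [-0.3, 0.3, 0.2]
finger_gap: 0.3
```

```bash
python3 ang.py 14 72;python3 -c "
from h import *
w=eyes.read_camera('wrist');cv2.imwrite('pics/w14.png',w)
"
```

```text
t 10.25 H [  -3.28 -135.99] z 59.67 yaw off holder(ccw) 0.0 F holder [ 0.4 -1. ] 1.3 M [0.06 0.03 0.01] gap 0.7 j [-0.07  0.51  1.68  0.    0.96 -1.77]
peaks deg [(84, 80), (81, 80), (87, 79), (78, 78), (153, 76), (282, 76), (279, 75), (90, 74)] median 30
```

View pics/w14.png

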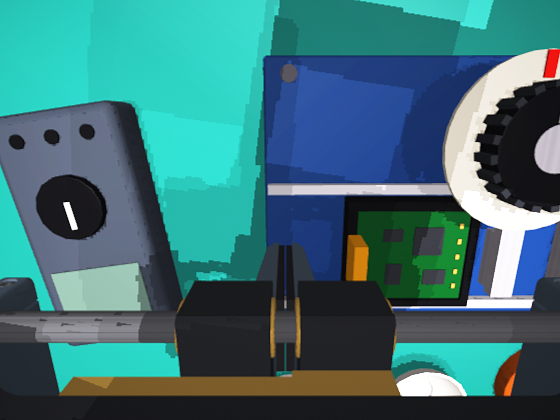

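View pics/a14.png

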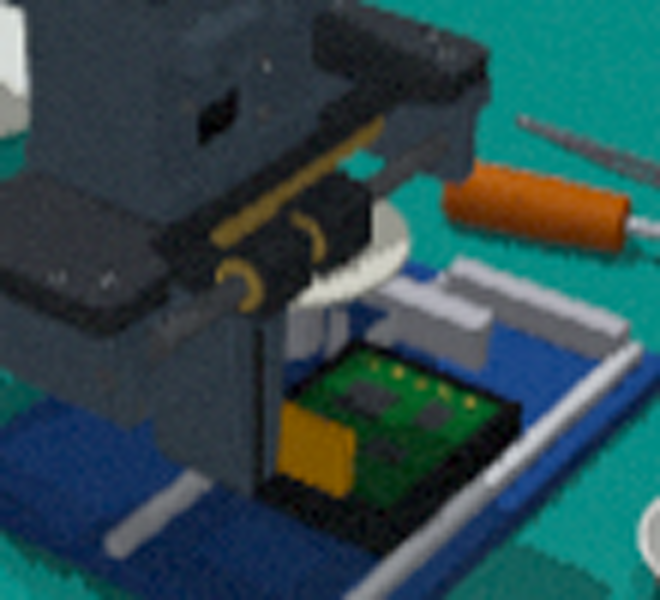

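Call:
apply_moves(delta_pos=[[-0.1, 0, 1.5], [-0.1, 0, 3.0], [-0.1, 0, 3.0], [-0.1, 0, 3.0]], yaw=[0, 0, 0, 0])

```text
time: 10.7
eef_pos: [613.9, -30.6, 33.8]
orientation: [-0.212, 3.133, -0.0]
contact_force: [0.3, 0.3, -0.5]
finger_gap: 0.4
```

```bash
python3 -c "
from h import *
st()"
```

```text
t 10.7 H [   1.05 -137.08] z 33.82 yaw off holder(ccw) -0.0 F holder [0.3 0.3] -0.5 M [ 0.06  0.01 -0.  ] gap 0.4 j [-0.07  0.54  1.7   0.    0.9  -1.77]
```

Call:
apply_moves(delta_pos=[[0, 1.0, 0.3], [0, 1.8, 0.3], [0, 2.4, 0.3], [0, 3.0, 0.3], [0, 3.6, 0.3]], yaw=[0, 0, 0, 0, 0])

```text
time: 11.2
eef_pos: [608.6, 5.1, 29.9]
orientation: [-0.212, 3.134, -0.001]
contact_force: [0.6, -1.2, -0.0]
finger_gap: 0.4
```

Call:
apply_moves(delta_pos=[[0, 0.6, 0], [0, 1.2, 0], [0, 1.8, 0], [0, 2.4, 0], [0, 3.0, 0]], yaw=[0, 0, 0, 0, 0])

```text
time: 11.7
eef_pos: [604.4, 34.9, 29.7]
orientation: [-0.211, 3.134, -0.0]
contact_force: [0.9, -2.2, 3.4]
finger_gap: 0.2
```

```bash
python3 ang.py 15 72
```

```text
t 11.75 H [  0.37 -69.92] z 29.56 yaw off holder(ccw) -0.01 F holder [ 0.6 -0.7] 1.1 M [-0.18 -0.08 -0.02] gap 0.3 j [ 0.04  0.53  1.73  0.    0.88 -1.67]
peaks deg [(303, 57), (306, 56), (318, 55), (309, 55), (336, 55), (321, 55), (300, 55), (333, 55)] median 50
```

View pics/a15.png

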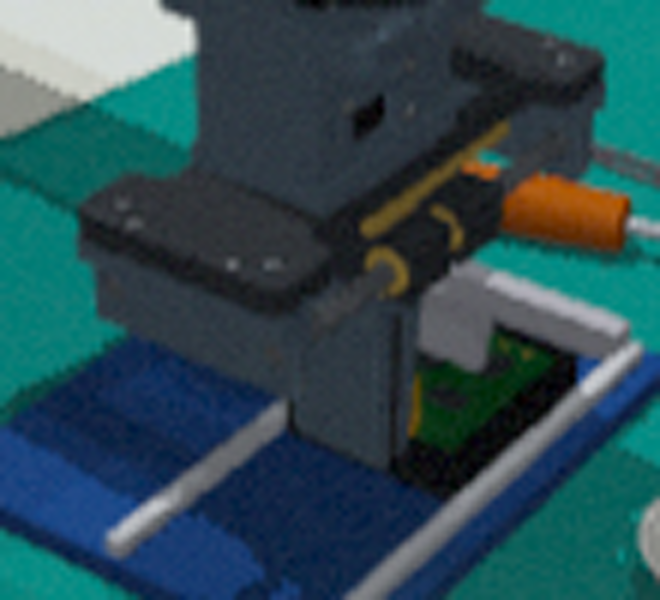

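Call:
apply_moves(delta_pos=[[0, 0.5, 0], [0, 1.0, 0], [0, 1.5, 0], [0, 1.8, 0], [0, 2.1, 0]], yaw=[0, 0, 0, 0, 0])

```text
time: 12.25
eef_pos: [601.4, 55.6, 29.5]
orientation: [0.211, -3.134, -0.0]
contact_force: [0.2, -1.9, 2.4]
finger_gap: 0.3
```

```bash
python3 -c "
from h import *
st()"
```

```text
t 12.25 H [  0.31 -49.98] z 29.49 yaw off holder(ccw) -0.01 F holder [-0. -2.] 2.4 M [-0.27 -0.01  0.02] gap 0.3 j [ 0.07  0.53  1.73  0.    0.88 -1.63]
```

Call:
apply_moves(delta_pos=[[0, 0.2, 0], [0, 0.35, 0], [0, 0.5, 0], [0, 0.5, 0]], yaw=[0, 0, 0, 0])

```text
time: 12.65
eef_pos: [601.2, 58.2, 29.7]
orientation: [-0.213, 3.134, -0.005]
contact_force: [1.3, -8.1, 2.4]
finger_gap: 0.5
```

```bash
python3 -c "
from h import *
st()"
```

```text
t 12.65 H [  0.43 -47.38] z 29.74 yaw off holder(ccw) 0.06 F holder [ 0.2 -8.2] 2.4 M [-1.47 -0.17 -0.01] gap 0.5 j [ 0.08  0.53  1.73 -0.    0.88 -1.62]
```

Call:
apply_moves(delta_pos=[[0, 0.2, 0], [0, -1.0, 0], [0, -3.0, 0], [0, -5.0, 0], [0, -6.0, -3]], yaw=[0, 0, 0, 0, 0])

```text
time: 13.15
eef_pos: [605.5, -0.0, 55.6]
orientation: [0.208, -3.125, -0.003]
contact_force: [-0.0, 0.4, -0.7]
finger_gap: 0.6
```

Call:
apply_moves(delta_pos=[[0, -2, -4], [0, -6, -7], [0, -10, -10], [2, -14, -10], [4, -18, -10]], yaw=[0, 0, 0, 0, 0])

```text
time: 13.65
eef_pos: [593.6, -183.9, 160.2]
orientation: [-0.212, 3.132, 0.001]
contact_force: [0.3, 0.1, -1.1]
finger_gap: 0.4
```

Call:
apply_moves(delta_pos=[[3, -3, 0], [6, -6, 0], [9, -9, 0], [9, -9, 0], [9, -9, 0]], yaw=[0, 0, 0, 0, 0])

```text
time: 14.15
eef_pos: [515.9, -284.2, 159.1]
orientation: [-0.207, 3.135, 0.003]
contact_force: [0.5, 1.2, 0.4]
finger_gap: 0.3
```

```bash
python3 ang.py 16 72; python3 -c "
from h import *
w=eyes.read_camera('top');cv2.imwrite('pics/t16.png',w);cv2.imwrite('pics/t16c.png',cv2.resize(w[150:270,200:350],None,fx=5,fy=5,interpolation=2))
"
```

```text
t 14.2 H [-129.46 -374.65] z 159.21 yaw off holder(ccw) -0.06 F holder [-0.7 -0.1] -0.4 M [ 0.04  0.03 -0.06] gap 0.3 j [-0.52  0.38  1.62  0.    1.15 -2.23]
peaks deg [(354, 179), (357, 175), (351, 173), (348, 157), (0, 154), (345, 134), (3, 122), (342, 104)] median 23
```

View pics/a16.png

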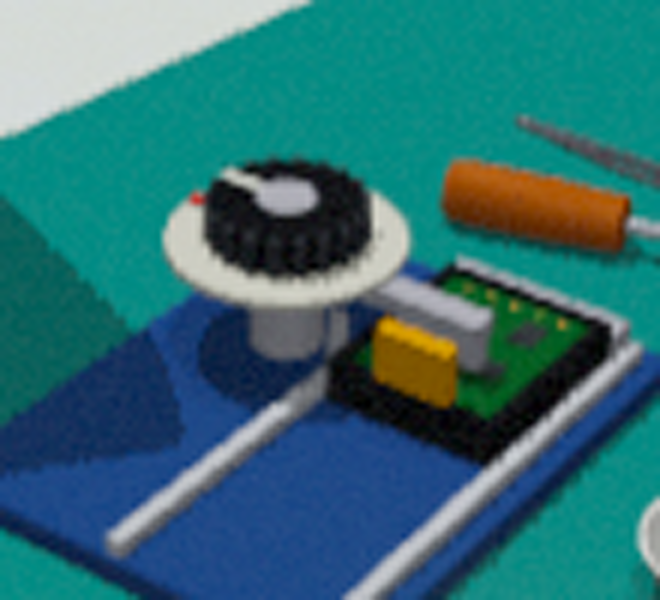

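View pics/t16c.png

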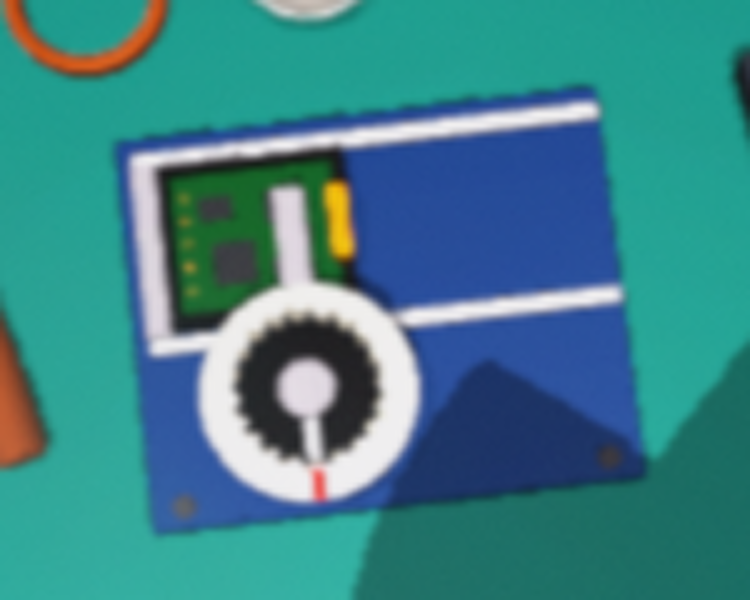

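```bash
python3 - <<'E'
from h import *
cr=lambda u,v:np.array([u,v])/5+[200,150]-0.4
for p,z in [((160,172),30),((345,150),30),((339,221),52),((158,180),26)]: print(p,toH(ray('top',cr(*p),z)).round(1))
st(); job.job_done(); 
E
```

```text
(160, 172) [32.3 40.1]
(345, 150) [ 32.6 -38.6]
(339, 221) [ -1.1 -33.2]
(158, 180) [29.7 41.7]
t 14.25 H [-129.03 -374.32] z 159.29 yaw off holder(ccw) 0.01 F holder [-0.2 -0.2] -0.4 M [ 0.07 -0.02  0.01] gap 0.2 j [-0.52  0.38  1.62  0.    1.15 -2.23]
the job is handed in; nothing more can be done
```

I turned the ring counter-clockwise to the second return of its mark, pushed the carrier home against the end stop, and handed the job in at about 14.3 s. The hand-in gives no verdict.

- **Ring:** I rolled the shut fingertip once round it, going from about 139° to about 718° of the 720° wanted. I followed the mark in camera images the whole way to keep count of the turns. The last scene-camera reading was about 355° and an earlier wrist view gave about 0.5°. They disagree by about 6°, and both are well inside the 20° allowed.
- **Carrier:** I pushed it from behind the lug under the raised keeper until it stopped, with 8 N on the finger. In the top view its front edge sits flush with the stop face. Its edges measured about y = +40 and -39 mm, so its centre is at about +1 mm (fully home is +2 mm), within the roughly 2 mm calibration error.
- **Clear of everything:** the arm finished about 160 mm above the bench, away from everything, with no contact force. I did not measure the loose items again. The arm never went near them, and those visible in the last views looked unmoved.

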